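# Roll the cream tin home along its birch rack

### The job

Roll the cream tin on its rim along the birch rack, over the low ridge and into the cradle at the end, without lifting it, letting it tip over or flicking it away. Once it is behind the ridge, push it gently on against the orange sprung pad until you feel its springs push back firmly and the pad gives by two or three millimetres, never ramming it to its end, hold it there for a moment, then back off slowly so that the tin stays standing in the cradle, and let go. Leave everything else on the table where it is.

Things in the scene. Friction and masses are not known exactly. Their poses are not given: they have to be found in the camera images.
- tin: Closed aluminium cream tin: disc 64 mm across, 24 mm thick, 80 to 170 g, standing on its rim. Origin at its centre, 32 mm above what it stands on; y is the disc's axis, cap to -y; x and z turn as it rolls. Slippery (friction about 0.35, on fingers too), stops rolling soon when let go. Starts with its centre 110 to 160 mm before the ridge, up to 6 mm off the middle line and 0.12 rad askew.
- tin_dot (a point): Red dot on the tin's cap face, 24 mm from its axis (a red stripe across the rim marks the same side). It starts at the top; half a turn, about 100 mm of rolling, brings it to the bottom, and it must pass there before the tin has crossed the ridge: the tin has to roll, not slide.
- rack: Fixed birch board 330 x 90 x 6 mm, grey felt strip along its middle line (y = 0). Origin on its underside below the ridge; x is the rolling direction, z up. Open runway x = -215 to -72 mm. From a flared mouth at x = -72 mm (45 mm wide), fences 12 mm high above the board narrow to 36 mm apart (inside) from x = -30 to +115 mm. Board top is 6 mm above the table.
- ridge (a point): Top of the dark rounded ridge across the lane, 2.5 mm above the board, at the rack's x = 0. The tin touches it with its centre 14 mm before it, climbs over with 1 to 3 N of push from behind, and drops into the cradle with its centre 14 mm or more past it.
- lane_end (a point): End of the lane on the board's top, middle line, at the rack's x = 115 mm. Before it stands a wooden block, 51 mm high (knob to 59 mm), with the orange pad on its face (30 mm wide, 12 to 48 mm above the board). The block is set by hand at a depth not reported: the free pad's face lies anywhere from x = 48 to 72 mm of the rack (tin centre at 16 to 40 mm on first touch); feel for it.
- pad (a joint): How far the sprung orange pad is pushed in along the rack's x, m: 0 free, 0.006 its hard end; spring 3 N per mm from zero force. Wanted: 1.5 mm or more (4.5 N) for a moment; past 4.5 mm (13.5 N) is too much. It springs back as the push eases and can throw back a tin that is let go suddenly.
- comb: Grey plastic comb lying flat, 150 x 31 x 5 mm, long axis x, beside the runway. Leave alone. Origin under its centre.
- teether: Mint silicone teether ring lying flat, 70 mm across, 13 mm high, beside the rack. Leave alone. Origin under its centre.
- rattle: Wooden rattle lying flat, about 136 mm long, round head 52 mm across at its +x end, 18 mm high. Leave alone. Origin under its handle's middle.
- lotion: Sand-coloured lotion bottle standing, 52 mm in diameter, 150 mm high. Leave alone. Origin under its centre.
- hairbrush: Birch baby hairbrush, bristles down, about 185 mm long, 24 mm high. Leave alone. Origin under its middle.
- toy_car: Small mint and birch toy car, 85 x 56 mm, 52 mm high. Leave alone. Origin under its middle.
Not all that is in view belongs to the job. Of the things like the tin, leave any that is blue; of the rest the smaller one is meant.

How it is judged:
By the outcome, as a careful person would: the job done as asked, in the order asked, and still so for the second after the job is handed in, with the robot touching nothing.
It also fails if it takes over 64 s, if anything falls off the work surface, if the arm or the gripper's body presses on something with over 40 N, if the wrist force passes 120 N, or if a joint passes its speed limit or range.

### The arm

A 6-joint arm with a two-finger parallel gripper is mounted at the origin on the work surface. World frame = base frame: x ahead of the robot, y to its left, z up, the work surface at z = 0. Lengths are in m, angles in degrees, forces in N, time in s.
With the tool pointing down it reaches from about 0.35 to 0.875 m from the base axis. Payload 4.2 kg.
Tool frame: the origin (TCP) lies midway between the tips of the shut fingers; the grasp point (between the pads) lies 19 mm behind it; z points along the fingers, y is the line along which they close (so a half turn about z gives the same grasp; the last joint's range is limited). The gripper opens to 87 mm and grips with 3 to 60 N. Pads are 19 mm wide; open, the fingers measure 117 mm over their backs; the gripper's body (75 mm by 190 mm) begins 51 mm behind the grasp point.
Start: joints at [-56.574, 22.042, 0.453, 0, -68.411, -14.817], TCP at [0.199, -0.592, 0.223] pointing down, gripper open.
Joint ranges: [-179.83, 179.83], [-69.29, 118.12], [-61.27, 80.66], [-181.25, 117.63], [-171.15, -9.14], [-177.46, 177.46]. Speed limits (degrees/s): [159.86, 159.86, 180, 180, 180, 180].

### API

Orientations are given as a 3x3 rotation matrix whose columns are the frame's x, y, z axes.
In Python, from station import sensors, eyes, workorder gives the robot as it stands.
- The arm moves only by the shell command python3 -m handwheel 'ROWS'. ROWS is 1 to 8 rows, one to a line, with the numbers parted by commas; each row has 7 numbers: the opening from 0.0 (shut) to 1.0 (fully open), then dx, dy, dz in fractions of the full range, 1 being 0.6 m, then a rotation vector rx, ry, rz in shares of 120 degrees (1.0 is 120 degrees); each row is the pose to reach, as a shift and turn from the pose commanded when the command began, along the tool's axes at that moment; what a row does not reach only later rows make up. A row lasts 1/10 s, in which the tool goes at most 0.05 m and 8.59 degrees, less where a joint would pass 70% of its speed; a pose out of reach is approached as far as the arm can. The fingers move at their own pace and stop on an object; the grip force is fixed at half the most. Time passes only in rows, so rows that do not move let the fingers close. It prints the time, the measured TCP pose, the force, the opening and the grip force at its end. No shift or turn number may pass 1 either way. Input that does not fit is refused with a message, and nothing moves.
- sensors.sense(): the state, without advancing time (a new reading comes with each control period).
- eyes.capture(name): name is "scene" or "top" or "wrist"; returns a dict with "pixels" (400x640x3 uint8, red, green, blue), "z_map" (400x640 float32, m along the optical axis (not along the pixel's ray), 0 where there is no reading), "K" (3x3 intrinsics, pixels), "world_from_camera" (4x4, takes a point from camera to world coordinates). Camera axes: x right, y up, looking along -z (the intrinsics and any distortion apply to the point x, -y, -z); pixel columns grow to the right and rows downward; lengths in m; the calibration is good to about 2 mm. A picture is of the moment at which its call begins.
- workorder.finish_job(): hands the job in; it is judged then, once.
The state is a dict: "time_s": time; "joints": joint angles; "joint_velocities": joint speeds; "effort": joint torques, N m; "tcp_pos": TCP position; "ee_rot": TCP orientation; "wrist_force": force on the tool from outside, world axes, zero at the start; "moment": the same for the moment, N m; "gripper_width": opening from 0.0 (shut) to 1.0 (fully open); "gripper_force": force on a finger pad.
Only numpy, scipy, OpenCV 4.12 (cv2) and the standard library are available. Lean on these libraries where they do the work, as an engineer would, in place of code of your own. Each camera call takes 0.05 s, during which the arm holds its last target. There are 200 camera calls.

## Working session

There is one attempt and no reset: what is moved stays moved. The work goes in short steps, Python scripts to look and compute and a shell command to move; the robot and the scene stay as the last step left them, time stands still between calls to the robot, and variables do not carry over. Pictures are saved under pics/ and viewed, at most 10 in all, crops included, and the job is handed in when it is done.

```bash
mkdir -p pics; cat > h.py <<'E'
import numpy as np, cv2, pickle
from station import sensors, eyes
def grab(n,tag):
    c=eyes.capture(n); pickle.dump(c,open(f'pics/{tag}.pkl','wb')); cv2.imwrite(f'pics/{tag}.png',c['pixels'][:,:,::-1]); return c
def load(tag): return pickle.load(open(f'pics/{tag}.pkl','rb'))
def px(c,u,v,z=None):
    "world point of pixel; by depth map, or on the plane z"
    K=c['K'];T=np.array(c['world_from_camera'])
    d=np.array([(u-K[0][2])/K[0][0],-(v-K[1][2])/K[1][1],-1.])
    w=T[:3,:3]@d;o=T[:3,3]
    s=c['z_map'][int(round(v)),int(round(u))] if z is None else (z-o[2])/w[2]
    return o+s*w
def crop(c,x0,y0,x1,y1,k,name): cv2.imwrite(f'pics/{name}.png',cv2.resize(c['pixels'][y0:y1,x0:x1,::-1],None,fx=k,fy=k,interpolation=cv2.INTER_CUBIC))
E
python3 - <<'E'
from h import *
grab('top','top0'); c=grab('scene','sc0')
print(c.keys()); s=sensors.sense(); print(s['tcp_pos'],s['ee_rot'],s['wrist_force'],s['time_s'])
E
```

```text
dict_keys(['pixels', 'z_map', 'K', 'world_from_camera'])
[ 0.19928816 -0.59181645  0.22155951] [[-9.47766012e-01 -3.18965615e-01 -7.22751256e-04]
 [-3.18966418e-01  9.47764251e-01  1.82992053e-03]
 [ 1.01316076e-04  1.96486986e-03 -9.99998065e-01]] [0.26239203 0.40808278 1.04902426] 0.1
```

View pics/top0.png

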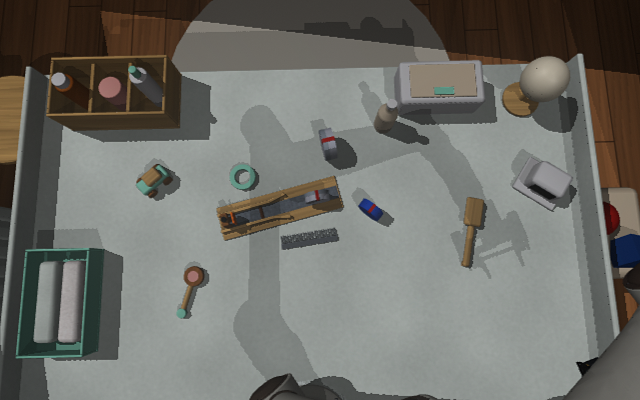

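View pics/sc0.png

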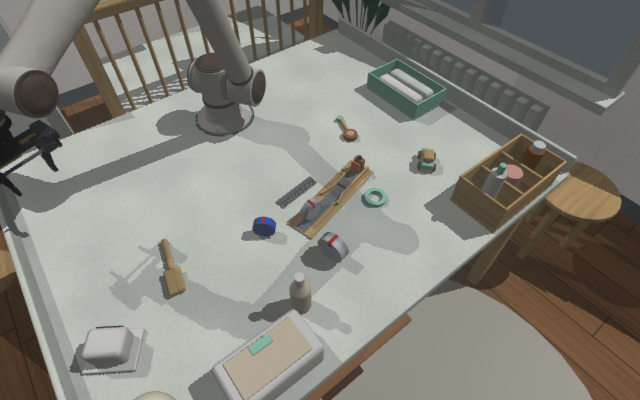

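The top view shows the rack from (218,225) to (343,190), with the orange pad at its left end (232,217) and the comb at (310,238). Three things look like the tin: grey on the rack at (318,196), a larger grey one at (328,142), and a blue one at (370,208). The smaller grey one on the rack fits. I'll confirm that in a crop.

```bash
python3 - <<'E'
from h import *
c=load('top0'); crop(c,205,120,405,255,4,'topc')
c=load('sc0'); crop(c,230,140,410,270,4,'scc')
E
```

```text
(no output)
```

View pics/topc.png

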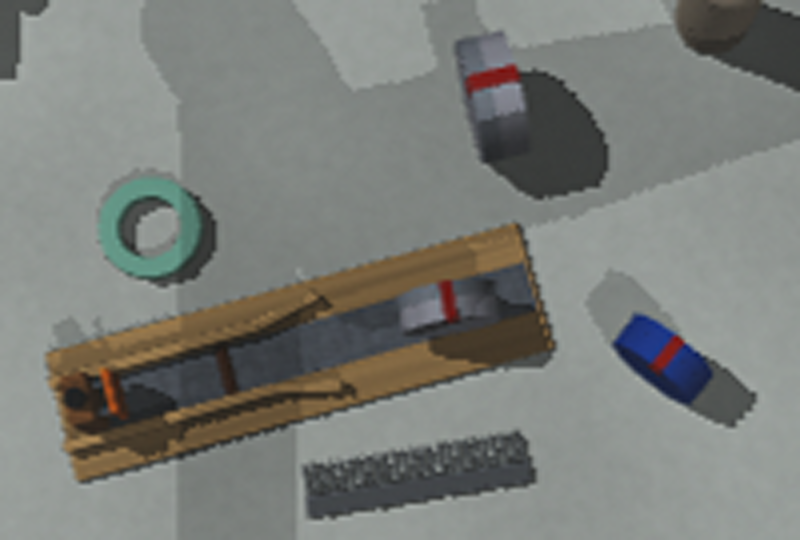

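View pics/scc.png

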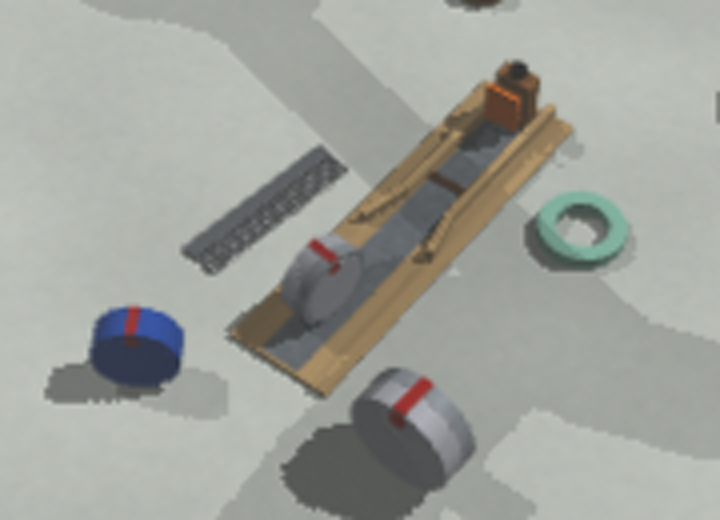

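The crops agree: the smaller grey tin stands on the rack with its red stripe up, at topc (449,301). The ridge is at topc (225,370), and the pad face at topc (120,390). Now I'll measure.

```bash
python3 - <<'E'
from h import *
c=load('top0'); np.set_printoptions(precision=4,suppress=True)
q=lambda u,v,z:px(c,205+(u-1.5)/4,120+(v-1.5)/4,z)
C={k:q(*p,.006) for k,p in dict(ru=(518,225),rl=(549,342),lu=(48,353),ll=(78,470)).items()}
for k in C: print(k,C[k])
m0=(C['ru']+C['rl'])/2; m1=(C['lu']+C['ll'])/2; ax=m1-m0; print('len',np.linalg.norm(ax),'w',np.linalg.norm(C['ru']-C['rl']),np.linalg.norm(C['lu']-C['ll']),np.degrees(np.arctan2(ax[1],ax[0])))
print('ridge',(q(219,350,.0085)+q(231,391,.0085))/2)
print('pad top', q(104,370,.05),q(122,412,.05))
print('stripe', q(443,282,.07),q(453,320,.07))
# cloud from both
for t in('top0','sc0'):
    c=load(t);v,u=np.mgrid[0:400,0:640];K=c['K'];T=np.array(c['world_from_camera']);z=c['z_map']
    P=np.stack([(u-K[0][2])/K[0][0]*z,-(v-K[1][2])/K[1][1]*z,-z],-1)@T[:3,:3].T+T[:3,3]
    e=ax[:2]/np.linalg.norm(ax[:2]); r=(m0+e.tolist().__len__()*0)[:2]
    X=(P[...,:2]-m0[:2])@e-.215; n=np.array([-e[1],e[0]]); Y=(P[...,:2]-m0[:2])@n; Z=P[...,2]
    b=(z>0)&(abs(X)<.22)&(abs(Y)<.05)
    t1=b&(Z>.03)&(X<-.07); print(t,'tin',X[t1].min(),X[t1].max(),Y[t1].min(),Y[t1].max(),Z[t1].max(), t1.sum())
    t1=b&(Z>.055)&(X<-.07); A=np.c_[X[t1],Y[t1]]; print('mean top',A.mean(0),np.polyfit(A[:,0],A[:,1],1))
    t1=b&(Z>.03)&(X>0); print('block',X[t1].min(),Y[t1].min(),Y[t1].max(),Z[t1].max())
    bd=b&(Z>.002)&(Z<.02)&(abs(Y)<.046); print('board',X[bd].min(),X[bd].max(),np.median(Z[bd]))
print('e',e,'origin',m0[:2]+.215*e)
E
```

```text
ru [ 0.634 -0.077  0.006]
rl [ 0.5534 -0.0956  0.006 ]
lu [0.5531 0.2402 0.006 ]
ll [0.4743 0.2188 0.006 ]
len 0.32579907937140884 w 0.08268135830692083 0.0816378975551272 104.21224374987062
ridge [0.5384 0.1211 0.0085]
pad top [0.5347 0.1927 0.05  ] [0.5074 0.1808 0.05  ]
stripe [ 0.5836 -0.0259  0.07  ] [ 0.5591 -0.0318  0.07  ]
top0 tin -0.18625993058244633 -0.12023132282978925 -0.00833942083539753 0.0219034120816528 0.07511420640011035 283
mean top [-0.1527  0.0074] [-0.102  -0.0082]
block 0.06691761317315884 -0.013405076477854966 0.020441814448633876 0.06945524625280597
board -0.21988346694859473 0.21947112845039665 0.0066036659879331605
sc0 tin -0.1887119283860783 -0.1264867952207322 -0.009388782365969569 0.023817105857311806 0.07176002724077524 273
mean top [-0.1593  0.0059] [-0.1295 -0.0147]
block 0.06335729456008002 -0.0147438860315059 0.01995145687452692 0.06494329629915718
board -0.21856417558633315 0.21302202072539841 0.0052443922215839045
e [-0.2455  0.9694] origin [0.5409 0.1221]
```

```bash
cat >> h.py <<'E'
from scipy.spatial.transform import Rotation as R
np.set_printoptions(precision=4,suppress=True)
O=np.array([.5378,.1212]); AZ=np.radians(104.2); e=np.array([np.cos(AZ),np.sin(AZ)]); n=np.array([-e[1],e[0]])
Rt=np.column_stack([-np.append(e,0)*-1,-np.append(n,0)*-1,[0,0,-1]]); 
yv=np.array([np.cos(AZ+np.pi/2),np.sin(AZ+np.pi/2),0]); zv=np.array([0,0,-1.]); Rt=np.column_stack([np.cross(yv,zv),yv,zv])
def plan(X,Y,z):
    s=sensors.sense(); A=np.array(s['ee_rot']); p=np.array(s['tcp_pos']); t=np.append(O+X*e+Y*n,z)
    print('t',s['time_s'],'rackXY',(p[:2]-O)@e,(p[:2]-O)@n,p[2],'F along',s['wrist_force'][:2]@e,s['wrist_force'])
    print('shift',A.T@(t-p),'rot',np.degrees(R.from_matrix(A.T@Rt).as_rotvec()),'j',s['joints'],'w',s['gripper_width'])
E
python3 -c "
from h import *
plan(-.217,0,.13)"
```

```text
t 0.1 rackXY -0.6081910271065 0.5030769329150113 0.2215595098006171 F along 0.33124725229994834 [0.2624 0.4081 1.049 ]
shift [-0.5316  0.3513  0.0922] rot [  0.0952   0.0794 -85.5995] j [-56.5746  22.0877   0.3881  -0.0249 -68.4108 -14.8158] w 0.9978087869540375
```

The rows are not in the units I measure in: shifts go in shares of 0.6 m and turns go in shares of 120 degrees. I convert before sending: -0.25 m / 0.6 = -0.4167, 0.17 m / 0.6 = 0.2833, -40 degrees / 120 = -0.3333.

```bash
python3 -m handwheel '0,-0.4167,0.2833,0,0,0,-0.3333
0,-0.4167,0.2833,0,0,0,-0.3333
0,-0.4167,0.2833,0,0,0,-0.3333
0,-0.4167,0.2833,0,0,0,-0.3333
0,-0.4167,0.2833,0,0,0,-0.3333
0,-0.4167,0.2833,0,0,0,-0.3333
0,-0.4167,0.2833,0,0,0,-0.3333
0,-0.4167,0.2833,0,0,0,-0.3333'
python3 -c "
from h import *
plan(-.217,0,.13)"
```

```text
time_s: 0.9
tcp_pos: [0.3828, -0.3502, 0.2224]
ee_rot: [[-0.518, -0.855, -0.0], [-0.855, 0.518, 0.0], [-0.0, 0.001, -1.0]]
wrist_force: [-0.8, 0.0, 0.4]
gripper_width: 0.358
gripper_force: 0.0
t 0.9 rackXY -0.41900869795569345 0.2659349241140414 0.22235434152829076 F along 0.23081162050142628 [-0.7906  0.038   0.4254]
shift [-0.3312 -0.0428  0.0924] rot [  0.0292   0.0166 -45.4281] j [-24.5247  11.714  -14.2849  -0.0086 -64.033   -6.6996] w 0.35816444292782584
```

To row units: -0.331 m / 0.6 = -0.5517, 0.09 m / 0.6 = 0.15, -45.4 degrees / 120 = -0.3783.

```bash
python3 -m handwheel '0,-0.5517,-0.0717,0,0,0,-0.3783
0,-0.5517,-0.0717,0,0,0,-0.3783
0,-0.5517,-0.0717,0,0,0,-0.3783
0,-0.5517,-0.0717,0,0,0,-0.3783
0,-0.5517,-0.0717,0,0,0,-0.3783
0,-0.5517,-0.0717,0,0,0,-0.3783
0,-0.5517,-0.0717,0.0833,0,0,-0.3783
0,-0.5517,-0.0717,0.15,0,0,-0.3783'
python3 -m handwheel '0,0,0,0,0,0,0
0,0,0,0,0,0,0
0,0,0,0,0,0,0'
python3 - <<'E'
from h import *
plan(-.217,0,.028)
c=grab('top','top1');crop(c,205,120,405,255,4,'topc1')
grab('wrist','w1')
E
```

```text
time_s: 1.7
tcp_pos: [0.5948, -0.0903, 0.133]
ee_rot: [[0.243, -0.97, 0.007], [-0.97, -0.243, 0.0], [0.001, -0.006, -1.0]]
wrist_force: [-0.0, -0.1, -0.6]
gripper_width: 0.003
gripper_force: 0.0
time_s: 2.0
tcp_pos: [0.5926, -0.0928, 0.1353]
ee_rot: [[0.241, -0.971, 0.005], [-0.971, -0.241, -0.001], [0.002, -0.004, -1.0]]
wrist_force: [-0.4, 0.1, 0.6]
gripper_width: 0.008
gripper_force: 0.0
t 2.0 rackXY -0.220953651156685 -0.0006516080104949181 0.13533427265023454 F along 0.1466342007473188 [-0.391   0.0523  0.5586]
shift [-0.0041  0.0011  0.1073] rot [-0.2416 -0.0986 -0.2649] j [  6.5813  23.7104 -10.3456   0.0803 -55.6917   7.3087] w 0.00839299738108863
```

View pics/w1.png

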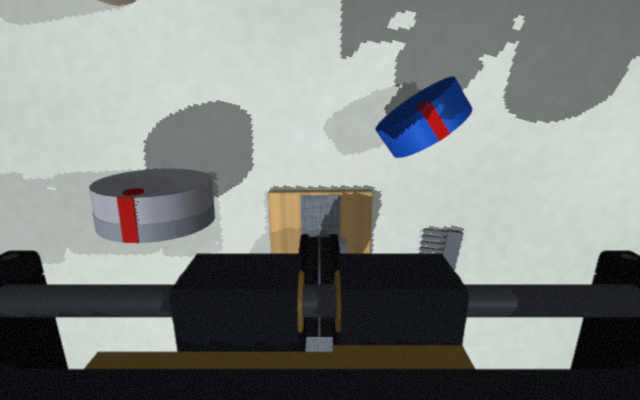

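```bash
python3 -m handwheel '0,0.0067,0.0017,0.0667,0,0,0
0,0,0.0017,0.1333,0,0,0
0,0,0.0017,0.175,0,0,0
0,0,0.0017,0.175,0,0,0
0,0,0.0017,0.175,0,0,0'
python3 -m handwheel '0,-0.005,0,0,0,0,0
0,-0.01,0,0,0,0,0
0,-0.015,0,0,0,0,0
0,-0.02,0,0,0,0,0
0,-0.025,0,0,0,0,0
0,-0.03,0,0,0,0,0
0,-0.0333,0,0,0,0,0
0,-0.0367,0,0,0,0,0'
python3 - <<'E'
from h import *
plan(-.217,0,.03)
c=grab('top','top2');crop(c,255,150,355,230,6,'topc2')
E
```

```text
time_s: 2.6
tcp_pos: [0.5916, -0.0919, 0.0294]
ee_rot: [[0.242, -0.97, 0.003], [-0.97, -0.242, -0.0], [0.001, -0.003, -1.0]]
wrist_force: [-0.5, -0.7, 0.8]
gripper_width: 0.008
gripper_force: 0.0
time_s: 3.4
tcp_pos: [0.5849, -0.07, 0.0275]
ee_rot: [[0.242, -0.97, -0.0], [-0.97, -0.242, -0.0], [-0.0, 0.0, -1.0]]
wrist_force: [-0.9, -0.3, -0.1]
gripper_width: 0.004
gripper_force: 0.0
t 3.4 rackXY -0.19686068472295556 0.0012437343136012069 0.02746006512941114 F along -0.06044679904837768 [-0.8538 -0.2784 -0.1291]
shift [ 0.0201 -0.0013 -0.0025] rot [ 0.0114  0.0005 -0.1881] j [  8.9209  30.3595 -17.7739   0.0008 -41.878    5.0905] w 0.0037321396472932687
```

View pics/topc2.png

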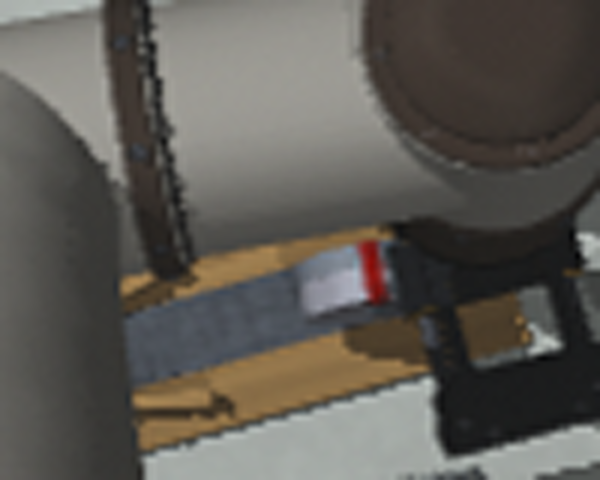

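The fingers sit just behind the tin, whose stripe is at crop (372,272), and the tin is on the felt. I'll start rolling slowly.

To row units: -0.024 m / 0.6 = -0.04, -0.003 m / 0.6 = -0.005.

```bash
python3 -m handwheel '0,-0.005,0,0,0,0,0
0,-0.01,0,0,0,0,0
0,-0.015,0,0,0,0,0
0,-0.02,0,0,0,0,0
0,-0.025,0,0,0,0,0
0,-0.03,0,0,0,0,0
0,-0.035,0,0,0,0,0
0,-0.04,0,0,0,0,0' | grep -E 'tcp_pos|wrist'
python3 -m handwheel '0,-0.005,0,0,0,0,0
0,-0.01,0,0,0,0,0
0,-0.015,0,0,0,0,0
0,-0.02,0,0,0,0,0
0,-0.025,0,0,0,0,0
0,-0.03,0,0,0,0,0
0,-0.035,0,0,0,0,0
0,-0.04,0,0,0,0,0' | grep -E 'tcp_pos|wrist'
python3 - <<'E'
from h import *
plan(-.1,0,.028)
c=grab('scene','sc2');crop(c,270,150,390,250,5,'scc2')
E
```

```text
tcp_pos: [0.5791, -0.0466, 0.0276]
wrist_force: [-0.0, -1.3, 0.7]
tcp_pos: [0.5733, -0.0233, 0.0275]
wrist_force: [-0.4, -0.7, -0.2]
t 5.05 rackXY -0.14880835632217282 0.0010820228464790088 0.02753437380947467 F along -0.5969116128791713 [-0.414  -0.7205 -0.2032]
shift [-0.0488 -0.0009 -0.0005] rot [ 0.0039  0.0019 -0.192 ] j [ 13.8412  29.2231 -20.0393  -0.0029 -40.7414   0.169 ] w 0.0051430155250523045
```

View pics/scc2.png

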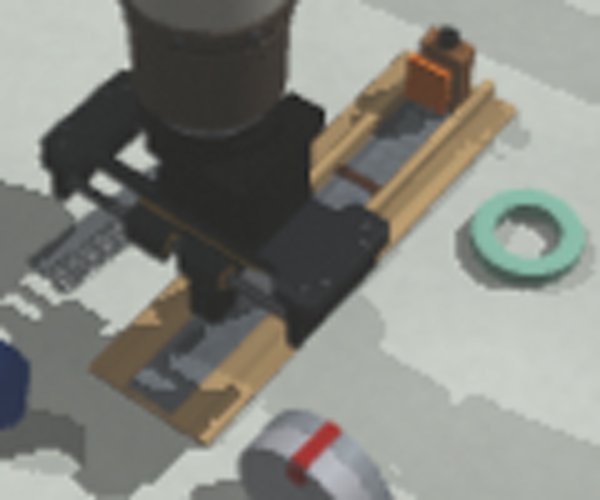

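The gripper at (250,260) hides the tin, and the ridge and pad are clear. I'll track the tin with the depth maps instead.

```bash
cat >> h.py <<'E'
def tin():
    s=sensors.sense(); f=(np.array(s['tcp_pos'])[:2]-O)@e
    for t in('top','scene'):
        c=eyes.capture(t);v,u=np.mgrid[0:400,0:640];K=c['K'];T=np.array(c['world_from_camera']);z=c['z_map']
        P=np.stack([(u-K[0][2])/K[0][0]*z,-(v-K[1][2])/K[1][1]*z,-z],-1)@T[:3,:3].T+T[:3,3]
        X=(P[...,:2]-O)@e; Y=(P[...,:2]-O)@n; Z=P[...,2]; g=c['pixels'].astype(int)
        b=(z>0)&(X>f+.012)&(X<f+.085)&(abs(Y)<.03)&(Z>.03)&(Z<.078)
        if b.sum(): 
            red=b&(g[...,0]>2*g[...,1])
            print(t,b.sum(),'X-f',X[b].min()-f,X[b].max()-f,'Y',Y[b].min(),Y[b].max(),'Zmax',Z[b].max(),'red',red.sum(), np.array([X[red].mean()-f,Y[red].mean(),Z[red].mean()]) if red.any() else '')
            bb=b&(Z>.05)
            if bb.sum()>8: print('  fit',np.polyfit(X[bb]-f,Y[bb],1),X[bb].mean()-f,Y[bb].mean())
        else: print(t,'none')
E
python3 -c "
from h import *
tin()"
```

```text
top 100 X-f 0.03783523246810348 0.07724443021686526 Y -0.011538911593990212 0.008267421584397324 Zmax 0.07349527829779978 red 1 [ 0.0719 -0.0051  0.0442]
  fit [-0.2627  0.0116] 0.0531343993280753 -0.002346558813191506
scene 16 X-f 0.015729402285459992 0.03250958398904526 Y -0.014685619734687504 -0.006728094750175161 Zmax 0.0454351216894644 red 0
```

To row units: -0.024 m / 0.6 = -0.04, -0.021 m / 0.6 = -0.035.

```bash
python3 -m handwheel '0,-0.005,0,0,0,0,0
0,-0.01,0,0,0,0,0
0,-0.015,0,0,0,0,0
0,-0.02,0,0,0,0,0
0,-0.025,0,0,0,0,0
0,-0.03,0,0,0,0,0
0,-0.035,0,0,0,0,0
0,-0.04,0,0,0,0,0' | grep -E 'tcp_pos|wrist'
python3 - <<'E'
from h import *
plan(-.1,0,.028);tin()
c=grab('top','top3')
crop(c,240,160,340,240,6,'topc3')
E
```

```text
tcp_pos: [0.5656, -0.0015, 0.0273]
wrist_force: [-4.0, -9.3, 2.7]
t 6.0 rackXY -0.12574161432128142 0.0031290996752504343 0.027311658928272416 F along -8.005250163132853 [-3.9598 -9.2595  2.7071]
shift [-0.0258 -0.003  -0.0007] rot [ 0.2896 -0.0603 -0.1863] j [ 16.2902  28.7499 -21.063    0.0759 -40.4788  -2.3343] w 0.005615654464458278
top 24 X-f 0.039566935954187726 0.05605550227800149 Y -0.009777940511802552 0.006570365589260731 Zmax 0.07272002194892258 red 0 
  fit [-0.5034  0.0211] 0.04448578934884509 -0.0013114630100979961
scene 19 X-f 0.012919283844857632 0.02903948594955326 Y -0.01782828802957246 -0.005878514330624368 Zmax 0.05195547489173713 red 0
```

View pics/topc3.png

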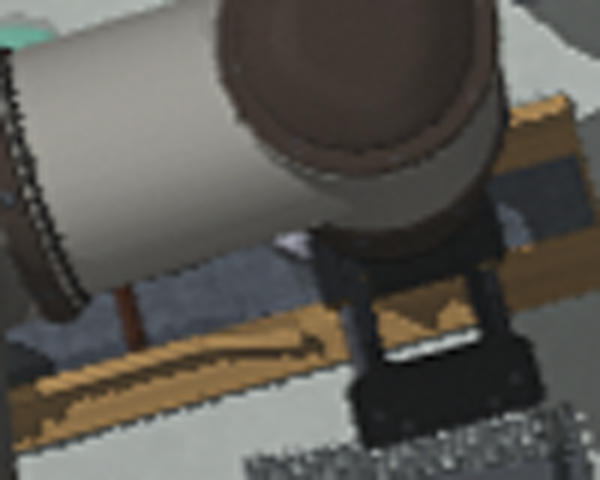

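The push force jumped to 8 N at the flared mouth. The narrow shut fingers let the tin yaw, and its visible corner is at (292,243). I'll back off, lift clear and measure.

To row units: 0.028 m / 0.6 = 0.0467, 0.022 m / 0.6 = 0.0367.

```bash
python3 -m handwheel '0,0.0033,0,0,0,0,0
0,0.0067,0,0,0,0,0
0,0.0117,0,0,0,0,0
0,0.0183,0,0,0,0,0
0,0.0267,0,0,0,0,0
0,0.0367,0,0,0,0,0
0,0.0467,0,0,0,0,0
0,0.0467,0,0,0,0,0' | grep -E 'tcp_pos|wrist'
python3 -m handwheel '0,0,0,-0.0667,0,0,0
0,0,0,-0.1333,0,0,0
0,0.0667,0,-0.1833,0,0,0
0,0.1333,0,-0.1833,0,0,0
0,0.2,0,-0.1833,0,0,0
0,0.25,0,-0.1833,0,0,0
0.75,0.25,0,-0.1833,0,0,0
0.75,0.25,0,-0.1833,0,0,0' | grep -E 'tcp_pos|wrist'
python3 - <<'E'
from h import *
plan(-.085,0,.13)
c=grab('top','top4');d=grab('scene','sc4')
a=cv2.resize(c['pixels'][160:245,215:345],None,fx=4.5,fy=4.5,interpolation=2);b=cv2.resize(d['pixels'][150:240,270:390],(585,400),interpolation=2)
a=a[:, :585]; a=cv2.resize(a,(400,262));b=cv2.resize(b,(400,300))
cv2.imwrite('pics/m4.png',np.vstack([cv2.resize(a,(800,524))[:300],cv2.resize(b,(800,300))])[:,:,::-1])
cv2.imwrite('pics/m4.png',np.vstack([cv2.resize(c['pixels'][160:240,220:350],(780,290)*1 if 0 else (470,290),interpolation=2),cv2.resize(d['pixels'][150:230,270:400],(470,290),interpolation=2)])[:,:,::-1])
E
```

```text
tcp_pos: [0.5745, -0.0282, 0.0275]
wrist_force: [0.4, 0.1, -0.4]
tcp_pos: [0.6102, -0.1735, 0.1371]
wrist_force: [0.2, 0.1, 0.0]
t 7.75 rackXY -0.30350530155760264 0.002075323877799236 0.13706212124287082 F along 0.04250547937013302 [0.2292 0.1018 0.0346]
shift [-0.2185 -0.001   0.0072] rot [ 0.038   0.0326 -0.2863] j [ -1.2968  26.8405  -4.766   -0.0251 -58.4388  15.2237] w 0.11244143615274337
```

View pics/m4.png

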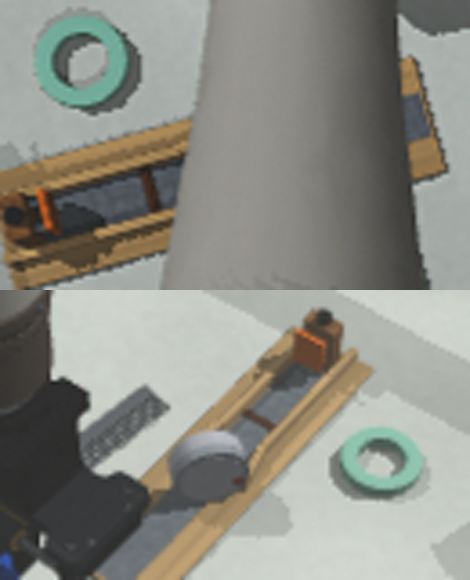

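The top view is blocked by the arm. The scene view shows the tin standing at (210,467), yawed so that its front edge touches the far fence mouth. The dot at (240,482) faces forward. I'll measure the pose from the scene depth.

```bash
cat >> h.py <<'E'
def tinpose(tag):
    c=load(tag);v,u=np.mgrid[0:400,0:640];K=c['K'];T=np.array(c['world_from_camera']);z=c['z_map']
    P=np.stack([(u-K[0][2])/K[0][0]*z,-(v-K[1][2])/K[1][1]*z,-z],-1)@T[:3,:3].T+T[:3,3]
    X=(P[...,:2]-O)@e; Y=(P[...,:2]-O)@n; Z=P[...,2]; g=c['pixels'].astype(int); 
    b=(z>0)&(X>-.2)&(X<.04)&(abs(Y)<.05)&(Z>.028)&(Z<.08)
    Q=np.c_[X[b],Y[b],Z[b]]; r=cv2.minAreaRect((Q[:,:2]*1000).astype(np.float32)); print('n',len(Q),'rect mm',r,'bounds',Q.min(0),Q.max(0))
    t=Q[Q[:,2]>Q[:,2].max()-.012]; print('top mean',t.mean(0))
    # front cap: farthest -Y per X-bin
    for x in np.arange(Q[:,0].min(),Q[:,0].max(),.01):
        s=Q[(Q[:,0]>=x)&(Q[:,0]<x+.01)]; print(' X %.3f Ymin %.3f Ymax %.3f'%(x,np.percentile(s[:,1],8),np.percentile(s[:,1],92)),len(s))
E
python3 -c "
from h import *
tinpose('sc4')
print('ref initial'); tinpose('sc0')"
```

```text
n 292 rect mm ((-94.10494232177734, -10.648361206054688), (29.41659927368164, 63.26411819458008), 48.795101165771484) bounds [-0.1241 -0.0394  0.0284] [-0.0641  0.0192  0.0719]
top mean [-0.0951 -0.0111  0.0657]
 X -0.124 Ymin -0.007 Ymax 0.006 45
 X -0.114 Ymin -0.015 Ymax 0.014 72
 X -0.104 Ymin -0.024 Ymax 0.003 65
 X -0.094 Ymin -0.032 Ymax -0.001 64
 X -0.084 Ymin -0.037 Ymax -0.011 39
 X -0.074 Ymin -0.027 Ymax -0.016 7
ref initial
n 280 rect mm ((-156.65960693359375, 4.009443283081055), (27.379919052124023, 63.14488983154297), 83.67050170898438) bounds [-0.1886 -0.0126  0.0287] [-0.1264  0.0206  0.0718]
top mean [-0.1582  0.0031  0.0659]
 X -0.189 Ymin -0.005 Ymax 0.018 62
 X -0.179 Ymin -0.007 Ymax 0.015 58
 X -0.169 Ymin -0.007 Ymax 0.014 47
 X -0.159 Ymin -0.009 Ymax 0.012 43
 X -0.149 Ymin -0.010 Ymax 0.011 38
 X -0.139 Ymin -0.011 Ymax 0.009 27
 X -0.129 Ymin -0.011 Ymax -0.008 5
```

The tin is yawed about 41° and 10 mm off to the far side. I'll grip it along its own axis, slide it back to the middle line and straighten it, then push with the fingers slightly apart so it has two contacts.

To row units: -0.2095 m / 0.6 = -0.3492, -0.0126 m / 0.6 = -0.021, 41 degrees / 120 = 0.3417.

```bash
python3 -m handwheel '0.65,-0.0833,-0.021,0,0,0,0.0667
0.65,-0.1667,-0.021,0,0,0,0.1333
0.65,-0.25,-0.021,0,0,0,0.2
0.65,-0.3167,-0.021,0,0,0,0.2667
0.65,-0.3492,-0.021,0,0,0,0.3417
0.65,-0.3492,-0.021,0,0,0,0.3417
0.65,-0.3492,-0.021,0,0,0,0.3417
0.65,-0.3492,-0.021,0,0,0,0.3417'
python3 - <<'E'
from h import *
plan(-.094,-.0105,.024)
E
```

```text
time_s: 8.65
tcp_pos: [0.5722, 0.0331, 0.1376]
ee_rot: [[-0.453, -0.892, 0.0], [-0.892, 0.453, -0.0], [0.0, -0.0, -1.0]]
wrist_force: [0.7, -1.0, -0.4]
gripper_width: 0.649
gripper_force: 0.0
t 8.65 rackXY -0.09387060023121861 -0.011682597610327368 0.13764694944616662 F along -1.172168916605791 [ 0.6813 -1.0367 -0.4079]
shift [0.0009 0.0008 0.1136] rot [ -0.0069  -0.004  -41.1042] j [ 19.5014  21.3201 -13.8151   0.0079 -54.8604 -46.4102] w 0.6493118646679792
```

```bash
python3 -m handwheel '0.65,0.0017,0.0017,0.0667,0,0,0
0.65,0.0017,0.0017,0.125,0,0,0
0.65,0.0017,0.0017,0.1667,0,0,0
0.65,0.0017,0.0017,0.1883,0,0,0
0.65,0.0017,0.0017,0.1883,0,0,0
0.65,0.0017,0.0017,0.1883,0,0,0'
python3 -m handwheel '0.45,0,0,0,0,0,0
0.4,0,0,0,0,0,0
0.36,0,0,0,0,0,0
0.33,0,0,0,0,0,0
0.3,0,0,0,0,0,0
0.28,0,0,0,0,0,0
0.26,0,0,0,0,0,0
0.25,0,0,0,0,0,0'
```

```text
time_s: 9.25
tcp_pos: [0.5718, 0.0326, 0.0253]
ee_rot: [[-0.454, -0.891, 0.001], [-0.891, 0.454, 0.0], [-0.001, -0.001, -1.0]]
wrist_force: [0.3, 0.6, 0.6]
gripper_width: 0.651
gripper_force: 0.0
time_s: 10.05
tcp_pos: [0.5706, 0.0329, 0.0245]
ee_rot: [[-0.454, -0.891, -0.001], [-0.891, 0.454, -0.0], [0.0, 0.0, -1.0]]
wrist_force: [-0.1, 1.4, 0.2]
gripper_width: 0.273
gripper_force: 30.0
```

To row units: 0.016 m / 0.6 = 0.0267, 0.013 m / 0.6 = 0.0217, -41.1 degrees / 120 = -0.3425.

```bash
python3 -m handwheel '0.25,0.0033,0,0,0,0,-0.0417
0.25,0.0067,0,0,0,0,-0.0917
0.25,0.0117,0,0,0,0,-0.1417
0.25,0.0167,0,0,0,0,-0.1917
0.25,0.0217,0,0,0,0,-0.25
0.25,0.0267,0,0,0,0,-0.3
0.25,0.0267,0,0,0,0,-0.3425
0.25,0.0267,0,0,0,0,-0.3425'
python3 -c "
from h import *
plan(-.105,0.0,.0245)"
```

```text
time_s: 10.85
tcp_pos: [0.5636, 0.0185, 0.0245]
ee_rot: [[0.244, -0.97, -0.0], [-0.97, -0.244, -0.0], [0.0, 0.0, -1.0]]
wrist_force: [-0.1, -0.4, 0.9]
gripper_width: 0.277
gripper_force: 30.0
t 10.85 rackXY -0.10589804966496012 0.00021924251458816513 0.02448697441421868 F along -0.3794251210909673 [-0.0765 -0.4107  0.9342]
shift [-0.0009 -0.0002 -0.    ] rot [ 0.0028 -0.009  -0.1011] j [ 18.3467  28.755  -21.6263   0.0137 -39.6222  -4.2583] w 0.27728332159521835
```

To row units: -0.05 m / 0.6 = -0.0833, -0.02 m / 0.6 = -0.0333.

```bash
python3 -m handwheel '0.28,0,0,0,0,0,0
0.29,0,0,0,0,0,0
0.31,0,0,0,0,0,0
0.35,0,0,0,0,0,0
0.45,0,0,0,0,0,0
0.5,0,0,0,0,0,0
0.5,0,0,-0.0333,0,0,0
0.5,0,0,-0.0833,0,0,0' | grep -E 'tcp_pos|wrist|width'
python3 -m handwheel '0.5,0,0,-0.0417,0,0,0
0.5,0.0333,0,-0.0583,0,0,0
0.2,0.0833,0,-0.0583,0,0,0
0.15,0.1,0,-0.0583,0,0,0
0.15,0.1,0,-0.0083,0,0,0
0.15,0.1,0,0.05,0,0,0
0.15,0.1,0,0.08,0,0,0
0.15,0.1,0,0.08,0,0,0'
python3 - <<'E'
from h import *
plan(-.105-.045,0,.028)
c=grab('scene','sc5'); tinpose('sc5')
grab('top','top5')
E
```

```text
tcp_pos: [0.5619, 0.0182, 0.0732]
wrist_force: [0.8, -0.5, 0.4]
gripper_width: 0.493
time_s: 12.45
tcp_pos: [0.5755, -0.0398, 0.0233]
ee_rot: [[0.243, -0.97, -0.007], [-0.97, -0.243, -0.001], [-0.001, 0.007, -1.0]]
wrist_force: [0.5, 0.4, 0.7]
gripper_width: 0.16
gripper_force: 0.0
t 12.45 rackXY -0.16536586947036208 0.0029993575383270243 0.023275739895545107 F along 0.28487752369168595 [0.5305 0.4281 0.6656]
shift [-0.0154 -0.0029 -0.0047] rot [ 0.4295  0.0482 -0.1368] j [ 12.1034  29.9628 -19.4206  -0.0502 -41.0476   1.9977] w 0.15965615874371952
n 67 rect mm ((-130.85592651367188, -8.621665954589844), (36.85263442993164, 107.72066497802734), 74.23562622070312) bounds [-0.1797 -0.0161  0.0283] [-0.0758  0.0236  0.08  ]
top mean [-0.1697  0.0145  0.076 ]
 X -0.180 Ymin -0.014 Ymax 0.018 45
 X -0.170 Ymin -0.014 Ymax 0.015 8
 X -0.160 Ymin -0.013 Ymax -0.013 1Traceback (most recent call last):
  File "<stdin>", line 3, in <module>
  File "h.py", line 45, in tinpose
    s=Q[(Q[:,0]>=x)&(Q[:,0]<x+.01)]; print(' X %.3f Ymin %.3f Ymax %.3f'%(x,np.percentile(s[:,1],8),np.percentile(s[:,1],92)),len(s))
                                                                            ~~~~~~~~~~~~~^^^^^^^^^^
    return _quantile_unchecked(
        a, q, axis, out, overwrite_input, method, keepdims, weights)
    return _ureduce(a,
                    func=_quantile_ureduce_func,
    ...<5 lines>...
                    overwrite_input=overwrite_input,
                    method=method)
    r = func(a, **kwargs)
    result = _quantile(arr,
                       quantiles=q,
    ...<2 lines>...
                       out=out,
                       weights=wgt)
    slices_having_nans = np.isnan(arr[-1, ...])
                                  ~~~^^^^^^^^^
IndexError: index -1 is out of bounds for axis 0 with size 0
```

To row units: -0.008 m / 0.6 = -0.0133, -0.003 m / 0.6 = -0.005.

```bash
python3 -m handwheel '0.15,0,-0.0033,-0.005,0,0,0
0.15,0,-0.0033,-0.005,0,0,0
0.15,-0.005,-0.0033,-0.005,0,0,0
0.15,-0.01,-0.0033,-0.005,0,0,0
0.15,-0.0133,-0.0033,-0.005,0,0,0
0.15,-0.0133,-0.0033,-0.005,0,0,0' | grep -E 'tcp_pos|wrist|width'
python3 -c "
from h import *
plan(-.105-.0435,0,.028);tin()"
```

```text
tcp_pos: [0.5781, -0.0309, 0.0298]
wrist_force: [0.8, 0.0, -0.1]
gripper_width: 0.148
t 13.1 rackXY -0.1573528682529436 -0.001702966329786513 0.029752964879126743 F along -0.1908876116934153 [ 0.837   0.0149 -0.1207]
shift [-0.0089  0.0017  0.0018] rot [-0.0106  0.0021 -0.0608] j [ 12.9608  29.4166 -19.1937  -0.0036 -41.3792   1.181 ] w 0.1481140303654964
top 220 X-f 0.03309254119277713 0.08477777220849128 Y -0.012903999550866777 0.011534354541045287 Zmax 0.07494525518131046 red 1 [0.0727 0.0115 0.0316]
  fit [ 0.0152 -0.0011] 0.0584262650749396 -0.00019219772847785794
scene 7 X-f 0.018751218372519307 0.03201129100152755 Y -0.012840644072420264 -0.011255030269478331 Zmax 0.0419812711625539 red 0
```

The tin is straight and centred. I'll roll on.

```bash
python3 -m handwheel '0.15,-0.005,0.0025,0,0,0,0
0.15,-0.01,0.0025,0,0,0,0
0.15,-0.015,0.0025,0,0,0,0
0.15,-0.02,0.0025,0,0,0,0
0.15,-0.025,0.0025,0,0,0,0
0.15,-0.03,0.0025,0,0,0,0
0.15,-0.035,0.0025,0,0,0,0
0.15,-0.04,0.0025,0,0,0,0' | grep -E 'tcp_pos|wrist|width'
python3 -c "
from h import *
plan(-.1,0,.028);tin()"
```

```text
tcp_pos: [0.5708, -0.0081, 0.0296]
wrist_force: [-0.4, -0.3, 0.7]
gripper_width: 0.148
t 14.0 rackXY -0.13346882469470256 -0.0003182592642418418 0.029619600023735104 F along -0.20623690578644133 [-0.408  -0.316   0.6579]
shift [-0.0335  0.0004  0.0016] rot [-0.0095 -0.002  -0.0853] j [ 15.4416  28.8395 -20.3733   0.0033 -40.7777  -1.3294] w 0.1480970537351714
top 150 X-f 0.03454979481310294 0.07521648171653716 Y -0.0112007661365407 0.011463351688224079 Zmax 0.07358068490905334 red 0 
  fit [-0.0346  0.003 ] 0.054862455950520694 0.0011359405550677823
scene 6 X-f 0.023379932900928865 0.032692015406973224 Y -0.013333161127800636 -0.011612055652724659 Zmax 0.04283790161493828 red 0
```

```bash
python3 -m handwheel '0.15,-0.005,0,0,0,0,0
0.15,-0.01,0,0,0,0,0
0.15,-0.015,0,0,0,0,0
0.15,-0.02,0,0,0,0,0
0.15,-0.025,0,0,0,0,0
0.15,-0.03,0,0,0,0,0
0.15,-0.035,0,0,0,0,0
0.15,-0.04,0,0,0,0,0' | grep -E 'tcp_pos|wrist|width'
python3 -c "
from h import *
plan(-.1,0,.028);tin()"
```

```text
tcp_pos: [0.5649, 0.0151, 0.0296]
wrist_force: [0.8, -0.6, 0.2]
gripper_width: 0.151
t 14.9 rackXY -0.10947639350749079 -0.0002890588521076765 0.029563388061200097 F along -0.7494275177975462 [ 0.83   -0.563   0.2351]
shift [-0.0095  0.0003  0.0016] rot [-0.0027  0.0004 -0.0904] j [ 17.9601  28.4227 -21.2116  -0.0003 -40.3629  -3.8502] w 0.15073504527593642
top 126 X-f 0.03684128642309968 0.07501823441102562 Y -0.008903194563213698 0.011225560381690222 Zmax 0.07361578910227973 red 0 
  fit [-0.0266  0.0034] 0.055038544855756766 0.001958773007665314
scene 7 X-f 0.022808811165051235 0.037390044624051225 Y -0.014254434957593574 -0.01240995477565655 Zmax 0.04412614034330187 red 0
```

To row units: -0.024 m / 0.6 = -0.04, -0.021 m / 0.6 = -0.035.

```bash
python3 -m handwheel '0.15,-0.005,0,0,0,0,0
0.15,-0.01,0,0,0,0,0
0.15,-0.015,0,0,0,0,0
0.15,-0.02,0,0,0,0,0
0.15,-0.025,0,0,0,0,0
0.15,-0.03,0,0,0,0,0
0.15,-0.035,0,0,0,0,0
0.15,-0.04,0,0,0,0,0' | grep -E 'tcp_pos|wrist|width'
python3 -c "
from h import *
plan(-.1,0,.028);tin()"
```

```text
tcp_pos: [0.5591, 0.0384, 0.0296]
wrist_force: [0.4, -0.6, -0.5]
gripper_width: 0.147
t 15.8 rackXY -0.08549394287999311 -0.00031243394560254373 0.02955699706815733 F along -0.6345367139396644 [ 0.3987 -0.5536 -0.4816]
shift [0.0145 0.0003 0.0016] rot [ 0.0006 -0.0008 -0.0907] j [ 20.4973  28.0761 -21.9007   0.0011 -40.0239  -6.3888] w 0.14736517660175105
top 101 X-f 0.04136432791218082 0.07434406904417204 Y -0.006150221278864066 0.010237968387968387 Zmax 0.0734749639135871 red 0 
  fit [0.0026 0.0026] 0.05633822295930611 0.0027609284645581213
scene 10 X-f 0.02344917952929574 0.044321966374007794 Y -0.013732351342735696 -0.01221584409579058 Zmax 0.047173423393297 red 0
```

To row units: -0.023 m / 0.6 = -0.0383, -0.021 m / 0.6 = -0.035.

```bash
python3 -m handwheel '0.15,-0.005,0,0,0,0,0
0.15,-0.01,0,0,0,0,0
0.15,-0.015,0,0,0,0,0
0.15,-0.02,0,0,0,0,0
0.15,-0.025,0,0,0,0,0
0.15,-0.03,0,0,0,0,0
0.15,-0.035,0,0,0,0,0
0.15,-0.0383,0,0,0,0,0' | grep -E 'tcp_pos|wrist|width'
python3 -c "
from h import *
plan(-.1,0,.028);tin()"
```

```text
tcp_pos: [0.5535, 0.0608, 0.0296]
wrist_force: [0.1, 0.7, 0.4]
gripper_width: 0.153
t 16.7 rackXY -0.06243531038812305 -0.0003742917627607742 0.02957452433097139 F along 0.6893728621186799 [0.0636 0.7272 0.3837]
shift [0.0376 0.0003 0.0016] rot [-0.0036  0.0009 -0.0805] j [ 22.9431  27.81   -22.4227  -0.0006 -39.7636  -8.8232] w 0.15272992402618366
top 81 X-f 0.04342183082185801 0.07351902407891761 Y -0.005533581285794625 0.009137595323586952 Zmax 0.07446436155702418 red 0 
  fit [-0.1051  0.0087] 0.0569224111370945 0.002685066597971894
scene 14 X-f 0.015918127691958793 0.03916973314199989 Y -0.015127572477050625 -0.012591951710291103 Zmax 0.04899255757376986 red 0
```

```bash
for i in 1; do python3 -m handwheel '0.15,-0.0025,0,0,0,0,0
0.15,-0.005,0,0,0,0,0
0.15,-0.0075,0,0,0,0,0
0.15,-0.01,0,0,0,0,0
0.15,-0.0125,0,0,0,0,0
0.15,-0.015,0,0,0,0,0
0.15,-0.0175,0,0,0,0,0
0.15,-0.02,0,0,0,0,0'; done | grep -E 'tcp_pos|wrist|width'
python3 -m handwheel '0.15,-0.0025,0,0,0,0,0
0.15,-0.005,0,0,0,0,0
0.15,-0.0075,0,0,0,0,0
0.15,-0.01,0,0,0,0,0' | grep -E 'tcp_pos|wrist|width'
python3 -c "
from h import *
plan(-.1,0,.028);tin()"
```

```text
tcp_pos: [0.5505, 0.0722, 0.0296]
wrist_force: [0.5, -1.1, 0.7]
gripper_width: 0.15
tcp_pos: [0.549, 0.0782, 0.0295]
wrist_force: [-0.1, 0.1, -0.2]
gripper_width: 0.147
t 18.0 rackXY -0.04445455072134527 -0.0002965400906032523 0.029455082785000763 F along 0.08819949429959288 [-0.1484  0.0534 -0.2401]
shift [0.0555 0.0002 0.0014] rot [ 0.0099  0.0079 -0.0868] j [ 24.8474  27.6592 -22.7407  -0.0151 -39.6083 -10.7226] w 0.14719058136350588
top 71 X-f 0.04397512703716371 0.07388741255476289 Y -0.004738159390771875 0.009387267457961012 Zmax 0.07684972595921291 red 0 
  fit [-0.121   0.0107] 0.05782346750789492 0.0036601512912646152
scene 14 X-f 0.018641791336921506 0.043357096509339575 Y -0.016139610778081372 -0.01252078193238233 Zmax 0.04819490935807169 red 0
```

The rows are not in the units I measure in: shifts go in shares of 0.6 m and turns go in shares of 120 degrees. I convert before sending: -0.008 m / 0.6 = -0.0133, -0.003 m / 0.6 = -0.005.

```bash
python3 -m handwheel '0.15,-0.0017,0,0,0,0,0
0.15,-0.0033,0,0,0,0,0
0.15,-0.005,0,0,0,0,0
0.15,-0.0067,0,0,0,0,0
0.15,-0.0083,0,0,0,0,0
0.15,-0.01,0,0,0,0,0
0.15,-0.0117,0,0,0,0,0
0.15,-0.0133,0,0,0,0,0' | grep -E 'tcp_pos|wrist|width'
python3 -c "
from h import *
plan(-.1,0,.028);tin()"
python3 -m handwheel '0.15,-0.0017,0,0,0,0,0
0.15,-0.0033,0,0,0,0,0
0.15,-0.005,0,0,0,0,0
0.15,-0.0067,0,0,0,0,0
0.15,-0.0083,0,0,0,0,0
0.15,-0.01,0,0,0,0,0
0.15,-0.0117,0,0,0,0,0
0.15,-0.0133,0,0,0,0,0' | grep -E 'tcp_pos|wrist|width'
python3 -c "
from h import *
plan(-.1,0,.028);tin()"
```

```text
tcp_pos: [0.5472, 0.0858, 0.0295]
wrist_force: [0.2, 0.3, 0.3]
gripper_width: 0.15
t 18.9 rackXY -0.03665401217111202 -0.00038792673469533427 0.02953382433606612 F along 0.23995417402591301 [0.1616 0.2884 0.2745]
shift [0.0633 0.0003 0.0015] rot [ 0.0017  0.0007 -0.0899] j [ 25.6771  27.599  -22.8479  -0.0016 -39.5546 -11.5658] w 0.15038158892486309
top 90 X-f 0.04725277003234242 0.08476596468059033 Y -0.004659395461374622 0.007734939407413803 Zmax 0.0756298931354017 red 12 [0.0671 0.0046 0.0705]
  fit [ 0.0674 -0.0011] 0.06436317539763826 0.003253042979013106
scene 14 X-f 0.035459427694153924 0.04799415597928818 Y -0.017493340374755997 -0.00577960447924768 Zmax 0.042974367378821765 red 0 
tcp_pos: [0.5452, 0.0935, 0.0296]
wrist_force: [0.0, 0.5, 0.5]
gripper_width: 0.153
t 19.8 rackXY -0.028652068319554736 -0.0003921232129899083 0.02956659253654421 F along 0.43512930301439573 [0.0449 0.4602 0.4528]
shift [0.0713 0.0003 0.0016] rot [-0.0005  0.0004 -0.0885] j [ 26.5239  27.5458 -22.9462  -0.0005 -39.5073 -12.4121] w 0.15337073364047957
top 84 X-f 0.04657688514802395 0.08486688941925168 Y -0.004097248821493717 0.008135395580286968 Zmax 0.07366232407760798 red 14 [0.0591 0.0034 0.0694]
  fit [0.0233 0.0022] 0.06453848627610281 0.0036910338705391866
scene 13 X-f 0.026088236205116747 0.044510420018930415 Y -0.018074944254082865 -0.014019115503224648 Zmax 0.05170744604190958 red 0
```

The tin has dropped into the cradle and stands still, with its stripe back on top. I'll approach the pad gently.

To row units: -0.008 m / 0.6 = -0.0133, -0.005 m / 0.6 = -0.0083.

```bash
python3 -m handwheel '0.15,-0.0017,0,0,0,0,0
0.15,-0.0033,0,0,0,0,0
0.15,-0.005,0,0,0,0,0
0.15,-0.0067,0,0,0,0,0
0.15,-0.0083,0,0,0,0,0
0.15,-0.01,0,0,0,0,0
0.15,-0.0117,0,0,0,0,0
0.15,-0.0133,0,0,0,0,0' | grep -E 'tcp_pos|wrist|width'
python3 -m handwheel '0.15,-0.0017,0,0,0,0,0
0.15,-0.0033,0,0,0,0,0
0.15,-0.005,0,0,0,0,0
0.15,-0.0067,0,0,0,0,0' | grep -E 'tcp_pos|wrist|width'
python3 -c "
from h import *
plan(-.1,0,.028);tin()"
```

```text
tcp_pos: [0.5433, 0.1013, 0.0295]
wrist_force: [-0.3, 0.1, -0.9]
gripper_width: 0.153
tcp_pos: [0.5423, 0.1052, 0.0295]
wrist_force: [-0.6, 0.0, -0.8]
gripper_width: 0.149
t 21.1 rackXY -0.01665375212072408 -0.00039576906755754113 0.02952912578806063 F along 0.19182261421931487 [-0.6254  0.0396 -0.7734]
shift [0.0833 0.0003 0.0015] rot [ 0.003   0.001  -0.0926] j [ 27.7891  27.4918 -23.0601  -0.0027 -39.4508 -13.6796] w 0.149491388467385
top 80 X-f 0.046908173059642434 0.0849282309351366 Y -0.002428994762922898 0.013734421204058486 Zmax 0.07301465553640896 red 11 [0.0652 0.0064 0.0594]
  fit [-0.0517  0.0065] 0.06405794062790292 0.0032144165266882814
scene 21 X-f 0.015362260018263048 0.050688930552196546 Y -0.018154867260544806 -0.012599701926985367 Zmax 0.05329145126683377 red 0
```

To row units: -0.004 m / 0.6 = -0.0067, -0.003 m / 0.6 = -0.005.

```bash
python3 -m handwheel '0.15,-0.0017,0,0,0,0,0
0.15,-0.0033,0,0,0,0,0
0.15,-0.005,0,0,0,0,0
0.15,-0.0067,0,0,0,0,0' | grep -E 'tcp_pos|wrist|width'
python3 -m handwheel '0.15,-0.0008,0,0,0,0,0
0.15,-0.0017,0,0,0,0,0
0.15,-0.0025,0,0,0,0,0
0.15,-0.0033,0,0,0,0,0' | grep -E 'tcp_pos|wrist|width'
python3 -c "
from h import *
plan(-.1,0,.028);tin()"
```

```text
tcp_pos: [0.5413, 0.109, 0.0295]
wrist_force: [-0.7, 0.4, -0.0]
gripper_width: 0.149
tcp_pos: [0.5408, 0.1109, 0.0295]
wrist_force: [0.8, -0.2, 0.6]
gripper_width: 0.148
t 22.0 rackXY -0.0107181320909538 -0.0004015876644038244 0.029544085660653804 F along -0.39433678972190855 [ 0.7958 -0.2054  0.5898]
shift [0.0893 0.0003 0.0015] rot [ 0.0026  0.0003 -0.0941] j [ 28.414   27.4686 -23.103   -0.0014 -39.4307 -14.307 ] w 0.14770783417666605
top 81 X-f 0.04638481574000454 0.08317620521677642 Y -0.00490871190019658 0.014904571199129416 Zmax 0.07149073144250573 red 14 [0.0794 0.0068 0.0527]
  fit [ 0.0695 -0.0004] 0.06610026502325016 0.004157808515269809
scene 18 X-f 0.012407779991148421 0.04123456136502658 Y -0.018435972604654738 -0.015721349520162728 Zmax 0.055982531420363024 red 0
```

```bash
python3 -m handwheel '0.15,-0.0008,0,0,0,0,0
0.15,-0.0017,0,0,0,0,0
0.15,-0.0025,0,0,0,0,0
0.15,-0.0033,0,0,0,0,0' | grep -E 'tcp_pos|wrist'
python3 -m handwheel '0.15,-0.0008,0,0,0,0,0
0.15,-0.0017,0,0,0,0,0
0.15,-0.0017,0,0,0,0,0' | grep -E 'tcp_pos|wrist'
python3 -m handwheel '0.15,-0.0008,0,0,0,0,0
0.15,-0.0017,0,0,0,0,0
0.15,-0.0017,0,0,0,0,0' | grep -E 'tcp_pos|wrist'
```

```text
tcp_pos: [0.5403, 0.1129, 0.0295]
wrist_force: [-0.7, -0.6, -0.1]
tcp_pos: [0.5401, 0.1139, 0.0296]
wrist_force: [0.4, 0.2, 0.8]
tcp_pos: [0.54, 0.1146, 0.0296]
wrist_force: [0.8, -0.6, 1.0]
```

To row units: -0.001 m / 0.6 = -0.0017, -0.0005 m / 0.6 = -0.0008.

```bash
python3 -m handwheel '0.15,-0.0008,0,0,0,0,0
0.15,-0.0017,0,0,0,0,0
0.15,-0.0017,0,0,0,0,0' | grep -E 'tcp_pos|wrist'
python3 -c "
from h import *
plan(-.1,0,.028);tin()"
```

```text
tcp_pos: [0.5398, 0.1155, 0.0296]
wrist_force: [2.0, -4.0, 0.1]
t 23.4 rackXY -0.006043328298722634 -0.0005338055632089577 0.029632191197721026 F along -4.414643633677508 [ 2.0252 -4.0413  0.1189]
shift [0.094  0.0004 0.0017] rot [-0.0075 -0.0196 -0.0953] j [ 28.9138  27.4524 -23.1291   0.0328 -39.4162 -14.8345] w 0.14703330402443016
top 76 X-f 0.04685739456985111 0.08373984782758648 Y -0.003954877024514298 0.014852943552262502 Zmax 0.07170714661165478 red 13 [0.0763 0.0054 0.053 ]
  fit [0.0616 0.0001] 0.06568032883678813 0.004108291033138901
scene 19 X-f 0.0120108725345618 0.04942230432383343 Y -0.01880247141486366 -0.015449659215807258 Zmax 0.057078679566944124 red 0
```

To row units: -0.0005 m / 0.6 = -0.0008.

```bash
python3 -m handwheel '0.15,-0.0008,0,0,0,0,0
0.15,-0.0008,0,0,0,0,0
0.15,-0.0008,0,0,0,0,0' | grep -E 'tcp_pos|wrist'
```

```text
tcp_pos: [0.5396, 0.116, 0.0296]
wrist_force: [2.9, -5.5, -0.4]
```

The springs push back at about 6 N. I'll add a little more and hold.

To row units: -0.0005 m / 0.6 = -0.0008.

```bash
python3 -m handwheel '0.15,-0.0008,0,0,0,0,0
0.15,-0.0008,0,0,0,0,0
0.15,-0.0008,0,0,0,0,0
0.15,-0.0008,0,0,0,0,0
0.15,-0.0008,0,0,0,0,0
0.15,-0.0008,0,0,0,0,0
0.15,-0.0008,0,0,0,0,0
0.15,-0.0008,0,0,0,0,0' | grep -E 'tcp_pos|wrist'
python3 -m handwheel '0.15,0,0,0,0,0,0
0.15,0,0,0,0,0,0
0.15,0,0,0,0,0,0
0.15,0,0,0,0,0,0
0.15,0,0,0,0,0,0
0.15,0,0,0,0,0,0' | grep -E 'tcp_pos|wrist'
```

```text
tcp_pos: [0.5396, 0.1163, 0.0296]
wrist_force: [2.1, -5.0, 0.2]
tcp_pos: [0.5395, 0.1163, 0.0296]
wrist_force: [3.4, -5.9, 1.0]
```

To row units: -0.0006 m / 0.6 = -0.001, -0.0003 m / 0.6 = -0.0005.

```bash
python3 -m handwheel '0.15,-0.0005,0,0,0,0,0
0.15,-0.001,0,0,0,0,0
0.15,-0.001,0,0,0,0,0
0.15,-0.001,0,0,0,0,0' | grep -E 'tcp_pos|wrist'
python3 -m handwheel '0.15,0,0,0,0,0,0
0.15,0,0,0,0,0,0
0.15,0,0,0,0,0,0
0.15,0,0,0,0,0,0
0.15,0,0,0,0,0,0
0.15,0,0,0,0,0,0' | grep -E 'tcp_pos|wrist'
```

```text
tcp_pos: [0.5395, 0.1167, 0.0296]
wrist_force: [3.0, -5.4, 0.4]
tcp_pos: [0.5395, 0.1166, 0.0296]
wrist_force: [3.1, -6.7, 0.7]
```

About 7 N is held, which is roughly 2.3 mm of pad travel. I'll back off slowly.

To row units: 0.0016 m / 0.6 = 0.0027, 0.0014 m / 0.6 = 0.0023.

```bash
python3 -m handwheel '0.15,0.0003,0,0,0,0,0
0.15,0.0007,0,0,0,0,0
0.15,0.001,0,0,0,0,0
0.15,0.0013,0,0,0,0,0
0.15,0.0017,0,0,0,0,0
0.15,0.002,0,0,0,0,0
0.15,0.0023,0,0,0,0,0
0.15,0.0027,0,0,0,0,0' | grep -E 'tcp_pos|wrist'
python3 -m handwheel '0.15,0.0003,0,0,0,0,0
0.15,0.0007,0,0,0,0,0
0.15,0.001,0,0,0,0,0
0.15,0.0013,0,0,0,0,0
0.15,0.0017,0,0,0,0,0
0.15,0.002,0,0,0,0,0
0.15,0.0023,0,0,0,0,0
0.15,0.0027,0,0,0,0,0' | grep -E 'tcp_pos|wrist'
python3 -m handwheel '0.15,0.0003,0,0,0,0,0
0.15,0.0007,0,0,0,0,0
0.15,0.001,0,0,0,0,0
0.15,0.0013,0,0,0,0,0
0.15,0.0017,0,0,0,0,0
0.15,0.002,0,0,0,0,0
0.15,0.0023,0,0,0,0,0
0.15,0.0027,0,0,0,0,0' | grep -E 'tcp_pos|wrist'
python3 -m handwheel '0.15,0.0007,0,0,0,0,0
0.15,0.0013,0,0,0,0,0
0.15,0.002,0,0,0,0,0
0.15,0.0027,0,0,0,0,0
0.15,0.0033,0,0,0,0,0
0.15,0.004,0,0,0,0,0
0.15,0.0047,0,0,0,0,0
0.15,0.0053,0,0,0,0,0' | grep -E 'tcp_pos|wrist'
python3 -c "
from h import *
plan(-.1,0,.028);tin()"
```

```text
tcp_pos: [0.5396, 0.1159, 0.0295]
wrist_force: [1.6, -3.8, -0.3]
tcp_pos: [0.5399, 0.1143, 0.0295]
wrist_force: [-1.1, -0.2, 0.5]
tcp_pos: [0.5404, 0.1126, 0.0296]
wrist_force: [0.2, 0.3, -1.0]
tcp_pos: [0.5412, 0.1095, 0.0295]
wrist_force: [-0.1, 0.2, 0.3]
t 29.4 rackXY -0.012173020417848878 -0.0004142715578105558 0.02954043435498252 F along 0.2664386784977932 [-0.1279  0.2425  0.3373]
shift [0.0878 0.0003 0.0015] rot [ 0.001   0.0009 -0.0915] j [ 28.2606  27.4743 -23.0926  -0.0017 -39.4339 -14.1507] w 0.14874243271000925
top 85 X-f 0.04666926104484401 0.08472794929532527 Y -0.0043444175741262905 0.01469793256657818 Zmax 0.07401323962199757 red 14 [0.0786 0.0061 0.0537]
  fit [0.038  0.0015] 0.06668164341464172 0.003987012747574367
scene 21 X-f 0.01394372965260358 0.048740575542682664 Y -0.01850862228420153 -0.014595495726563672 Zmax 0.056619370838378535 red 0
```

Now I'm free of the tin. I'll back away further, lift and look.

To row units: -0.11 m / 0.6 = -0.1833, -0.07 m / 0.6 = -0.1167.

```bash
python3 -m handwheel '0.15,0.005,0,0,0,0,0
0.15,0.0133,0,0,0,0,0
0.15,0.025,0,0,0,0,0
0.15,0.0417,0,0,0,0,0
0.15,0.0667,0,0,0,0,0
0.15,0.0833,0,-0.05,0,0,0
0.15,0.0833,0,-0.1167,0,0,0
0.15,0.0833,0,-0.1833,0,0,0' | grep -E 'tcp_pos|wrist'
python3 -m handwheel '0.15,0.0667,0,-0.05,0,0,0
0.15,0.15,0,-0.1,0,0,0
0.15,0.2333,0,-0.1333,0,0,0
0.15,0.3167,0,-0.1333,0,0,0
0.15,0.3833,0,-0.1333,0,0,0
0.15,0.4167,0,-0.1333,0,0,0
0.15,0.4167,0,-0.1333,0,0,0
0.15,0.4167,0,-0.1333,0,0,0' | grep -E 'tcp_pos|wrist'
python3 - <<'E'
from h import *
c=grab('top','top6');d=grab('scene','sc6')
cv2.imwrite('pics/m6.png',np.vstack([cv2.resize(c['pixels'][150:260,205:345],(380,298),interpolation=2),cv2.resize(d['pixels'][140:240,270:400],(380,292),interpolation=2)])[:,:,::-1])
E
```

```text
tcp_pos: [0.5531, 0.0593, 0.1404]
wrist_force: [0.3, 0.0, 0.1]
tcp_pos: [0.6137, -0.1827, 0.219]
wrist_force: [-0.1, 0.2, -0.4]
```

View pics/m6.png

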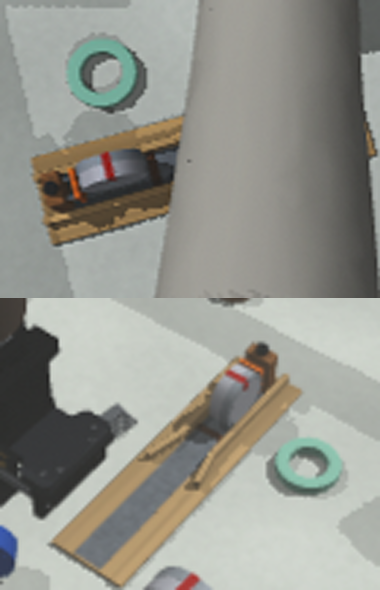

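The tin stands in the cradle at (237,398) in the scene half and (113,168) in the top half. It is upright between ridge and pad with the stripe on top, and the robot is clear. I'm handing the job in.

```bash
python3 -c "
from station import workorder
print(workorder.finish_job())"
```

```text
the job is handed in; nothing more can be done
None
```

The tin was rolled over the ridge, pressed to about 7 N against the pad (roughly 2.3 mm), eased off and left standing in the cradle, and the job is handed in; on the way it jammed askew at the mouth with 8 N of push, so I gripped it, straightened it and slid it back about 12 mm without lifting it before rolling on.

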